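# Turn an upside-down marker over in its pot

### The arm

A 6-joint arm with a two-finger parallel gripper is mounted at the origin on a cart in front of the work surface, level with it; the furniture and walls round the work are solid. World frame = base frame: x ahead of the robot, y to its left, z up, the work surface at z = 0. Lengths are in m, angles in rad, forces in N, time in s.
With the tool pointing down it reaches from about 0.3 to 0.775 m from the base axis. Payload 14.6 kg.
Tool frame: the origin (TCP) lies on the mounting face of the last link; the fingertips stand 199 mm ahead of it and the grasp point (between the pads) lies 180 mm ahead of it; z points along the fingers, y is the line along which they close (so a half turn about z gives the same grasp; the last joint's range is limited). The gripper opens to 94 mm and grips with 3 to 60 N. Pads are 16 mm wide; open, the fingers measure 119 mm over their backs; the gripper's body (75 mm by 177 mm) begins 78 mm behind the grasp point.
Start: joints at [1.261, 0.3, 1.521, -0, 1.321, -0.067], TCP at [0.132, 0.534, 0.405] pointing down, gripper open.
Joint ranges: [-3.03, 3.03], [-0.79, 2.21], [0.23, 2.52], [-1.04, 4.18], [0, 3.07], [-2.55, 2.55]. Speed limits (rad/s): [2.22, 2.22, 2.57, 3.14, 3.14, 3.14].

### API

Orientations are given as [roll, pitch, yaw] about the fixed x, y, z axes, in that order (R = Rz(yaw) Ry(pitch) Rx(roll)).
In Python, from station import telemetry, cams, workorder, finder gives the robot as it stands.
- The arm moves only by the tool jog_arm, never from a script. Its argument "rows" is a list of rows, each an object with "gripper": the finger opening in m, from 0 to 0.094; "slide": the shift along the tool's x, y, z in m, a list of three; "spin": the turn about the tool's z in rad. In form: [{"gripper": gripper, "slide": [tx, ty, tz], "spin": spin}, ...]. A call has 1 to 8 rows; each row is the pose to reach, as a shift and turn from the pose commanded when the call began, along the tool's axes at that moment; what a row does not reach only later rows make up. A row lasts 1/10 s, in which the tool goes at most 50 mm and 8.59 degrees, less where a joint would pass 70% of its speed; a pose out of reach is approached as far as the arm can. A call with a gripper value outside its range is refused whole. The fingers move at their own pace and stop on an object; "squeeze" is the grip in N (left out, the last holds). Time passes only in rows, so rows that repeat a pose let the fingers close. It gives the time, the measured TCP pose, the force, the opening and the grip force at its end, in the units of the state.
- telemetry.get_obs(): the state, without advancing time (a new reading comes with each control period).
- cams.camera(name): name is "scene" or "top" or "wrist"; returns (picture, depth): 384x512x3 uint8, red, green, blue; 384x512 float32, m along the optical axis (not along the pixel's ray), 0 where there is no reading.
- cams.camera_info(name): a dict with "camera_matrix" (3x3 intrinsics, pixels), "R" (3x3) and "t" (3): a world point X has camera coordinates R X + t; the wrist camera has in their place "tool_from_camera" (4x4, takes a point from camera to tool coordinates, whose origin is the TCP and whose axes are the flange's). Camera axes: x right, y down, z forward; pixel columns grow to the right and rows downward; lengths in m; the calibration is good to about 2 mm. A picture is of the moment at which its call begins: read the wrist's pose just before it. camera_info takes no time and is no camera call.
- workorder.hand_in(): hands the job in; it is judged then, once.
Trained networks look in the newest picture that a camera, given by its name, has taken for a name from the list of things; names that differ only in an ending like _2 or _b are one class to them, and where a whole thing is asked for, a point or a joint stands for the part that bears it (a point fixed in the world has none). Each returns a list of dicts, best first, with "confidence" (0 to 1); they miss things now and then, are a little off and sometimes report something else, mostly with a low value. They report only what shows in the picture. A call takes as long as a camera call.
- finder.find_in(target, camera): "point" ([x, y, z] in m, in world coordinates, good to about 4 mm: the middle of the surface that is visible of it).
- finder.masks_of(target, camera): "region" (384x512 bool, what is visible of it).
The state is a dict: "time_s": time; "qpos": joint angles; "joint_vel": joint speeds; "tau": joint torques, N m; "ee_pos": TCP position; "eef_rot": TCP orientation; "force": force on the tool from outside, world axes, zero at the start; "moment": the same for the moment, N m; "grip_width": finger opening in m; "grip_force": force on a finger pad.
Only numpy, scipy, OpenCV 4.12 (cv2) and the standard library are available. Lean on these libraries where they do the work, as an engineer would, in place of code of your own. Each camera call takes 0.05 s, during which the arm holds its last target. There are 200 camera calls.

### The job

The red marker stands in the green pen pot the wrong way up, its red cap at the top; it must be kept cap down so that the ink runs to the tip. Pull it out, lay it down level in a groove of the wire pen rest and let go of it, then take hold of it afresh and stand it back in the pot cap down, white end up. Leave the pot upright where it stands and do not disturb the things around it.

Things in the scene. Friction and masses are not known exactly. Their poses are not given: they have to be found in the camera images.
- marker: loose red felt marker, a round barrel 135 mm long and 17 mm across throughout, about 30 g; a short white plug ends it at +y, a rounded red cap at -y, a white band between. y runs along it; origin on the barrel's skin at mid-length, 8.5 mm off the axis. It starts cap up, leaning about 0.3 rad on the pot's rim in any direction, its top 60 mm above the rim
- marker_centre (a point): the marker's middle, on its long axis: 67.5 mm from either end
- pot: the round dark green metal pen pot, loose, 0.45 kg, 55 mm outside diameter, 75 mm high, wall 3 mm (49 mm clear inside), floor 6 mm thick. Origin at the centre of its underside, z up
- rest: pen rest, fixed: dark wooden base 64 (x) by 136 (y) by 14 mm with two 6 mm zigzag wires at x = -22 and +22 mm. They form three V grooves along its x axis, at y = -36, 0, +36 mm; wire tops 64 mm high at the peaks, 48 mm in the valleys. A marker laid there (either way round) overhangs at both ends, its axis 60 mm up. Origin at the centre of the underside, z up
- rest_groove (a point): the place for the marker's middle when it lies in the middle groove: on the marker's axis, 60 mm above the table, halfway between the wires
- ink_jar: bystander: black ink jar, 54 mm across, 57 mm high; origin at the centre of its underside
- white_bottle: bystander: white squeeze bottle, 42 mm across, 120 mm high; origin at the centre of its underside
- wood_block: bystander: small wooden block with a picture on top, 45x70x22 mm; origin at the centre of its underside
- tape: bystander: roll of masking tape lying flat, 104 mm across, 24 mm high; origin at the centre of its underside

How it is judged:
On the way, in this order (a step that is already met when the one before it is completed fails the run):
1. the marker is pulled wholly out of the pot: its lower end is above the rim or beside the pot ((z of marker_centre in the frame of pot above 0.15 m or horizontal distance between marker_centre and pot above 0.1 m)), for 0.1 s.
2. the marker lies level in the two-wire rest, its middle near the middle of the rest, untouched by the fingers (horizontal distance between marker_centre and rest below 0.065 m and z of marker_centre in the frame of rest between 0.045 and 0.075 m and angle between the y axis of marker and the x axis of rest, either way round below 0.2 rad and contact force between marker and the fingers below 0.05 N and linear speed of marker below 0.03 m/s), for 0.3 s.
At the end, for the whole second after the job is handed in: The marker stands in the pot the right way up, white end up and cap down (within 0.55 rad of plumb), its lower end down on the pot's floor (its centre less than 85 mm above the table and within 35 mm of the pot's axis), released; the pot stands upright within 50 mm of where it was (horizontal distance between marker_centre and pot below 0.035 m and z of marker_centre in the frame of pot below 0.085 m and angle between marker's own y axis and vertical below 0.55 rad and angle between pot's own z axis and vertical below 0.1 rad and distance of pot from where it was at the start of the episode below 0.05 m); the robot touches nothing.
It fails at once if the pot is tipped by more than 0.5 rad (angle between pot's own z axis and vertical above 0.5 rad).
It fails at once if the black ink jar is shifted by more than 25 mm (distance of ink_jar from where it was at the start of the episode above 0.025 m).
It fails at once if the white squeeze bottle is shifted by more than 25 mm (distance of white_bottle from where it was at the start of the episode above 0.025 m).
It fails at once if the wooden block is shifted by more than 25 mm (distance of wood_block from where it was at the start of the episode above 0.025 m).
It fails at once if the roll of tape is shifted by more than 25 mm (distance of tape from where it was at the start of the episode above 0.025 m).
It also fails if it takes over 64 s, if anything falls off the work surface, if the arm or the gripper's body presses on something with over 40 N, if the wrist force passes 120 N, or if a joint passes its speed limit or range.

## Working session

There is one attempt and no reset: what is moved stays moved. The work goes in short steps, Python scripts to look and compute and a tool call to move; the robot and the scene stay as the last step left them, time stands still between calls to the robot, and variables do not carry over. Pictures are saved under pics/ and viewed, at most 13 in all, crops included, and the job is handed in when it is done.

Besides the shell and the picture viewer there is one more tool, called after "Request:" as name([rows], argument=value, ...), one row to a line, values as JSON. jog_arm: Moves the arm, as the interface text tells. Its arguments: {"type":"object","properties":{"rows":{"type":"array","items":{"type":"object","properties":{"gripper":{"type":"number"},"slide":{"type":"array","items":{"type":"number"}},"spin":{"type":"number"}}}},"squeeze":{"type":"number"}},"required":["rows"]}

```bash
ls; mkdir -p pics
cat > h.py <<'E'
import numpy as np, cv2
from station import telemetry, cams, workorder, finder
from scipy.spatial.transform import Rotation as Ro
def pose():
    o=telemetry.get_obs(); return np.array(o["ee_pos"]),Ro.from_euler('xyz',o["eef_rot"]).as_matrix(),o
def shot(c):
    p,R,o=pose(); im,d=cams.camera(c); i=cams.camera_info(c); K=np.array(i["camera_matrix"])
    if c=="wrist":
        T=np.array(i["tool_from_camera"]); Rc=R@T[:3,:3]; tc=R@T[:3,3]+p
    else:
        Rc=np.array(i["R"]).T; tc=-Rc@np.array(i["t"])
    v,u=np.mgrid[:384,:512]
    P=np.dstack([(u-K[0,2])/K[0,0]*d,(v-K[1,2])/K[1,1]*d,d])@Rc.T+tc
    P[d==0]=np.nan
    return im,P
def save(n,im): cv2.imwrite("pics/"+n,np.ascontiguousarray(im[:,:,::-1]))
E
cat > a.py <<'E'
from h import *
np.set_printoptions(precision=4,suppress=True)
print(pose()[2])
for c in ["scene","top"]:
    im,P=shot(c); save(c+"1.png",im); 
    np.savez(c+"1.npz",im=im,P=P)
    for t in ["marker","pot","rest","ink_jar","white_bottle","wood_block","tape"]:
        r=finder.masks_of(t,c)
        if not r: print(c,t,None);continue
        m=r[0]["region"]; v,u=np.where(m); Q=P[m]; Q=Q[~np.isnan(Q[:,0])]
        print(c,t,round(r[0]["confidence"],2),"px",u.mean().round(),v.mean().round(),"med",np.median(Q,0),"lo",np.percentile(Q,3,0),"hi",np.percentile(Q,97,0))
E
python3 a.py
```

```text
pics
{'time_s': 0.0, 'qpos': array([ 1.2614,  0.3004,  1.5216,  0.    ,  1.3207, -0.0666]), 'joint_vel': array([ 0.0002, -0.    , -0.0008, -0.0001, -0.0011, -0.0009]), 'tau': array([  0.0004, -53.1803, -35.2749,   0.0709,   0.0243,  -0.0001]), 'ee_pos': array([0.1322, 0.5338, 0.4041]), 'eef_rot': array([-3.1404, -0.0001,  2.8988]), 'force': array([ 0.3603,  0.2632, -0.8357]), 'moment': array([-0.0029, -0.045 , -0.0018]), 'grip_force': 0.0, 'grip_width': 0.0942590907877412}
scene marker 0.71 px 319.0 233.0 med [ 0.5572 -0.0739  0.1041] lo [ 0.5474 -0.0899  0.056 ] hi [ 0.5722 -0.0494  0.1303]
scene pot 0.72 px 306.0 245.0 med [ 0.5398 -0.051   0.0484] lo [ 0.5246 -0.0748  0.0044] hi [ 0.5763 -0.0229  0.075 ]
scene rest 0.83 px 212.0 201.0 med [0.4809 0.2374 0.0134] lo [ 0.4452  0.1789 -0.0012] hi [0.5281 0.3025 0.0599]
scene ink_jar 0.73 px 210.0 258.0 med [0.3581 0.0814 0.0397] lo [ 0.3384  0.0668 -0.0004] hi [0.385  0.1106 0.0577]
scene white_bottle 0.95 px 291.0 171.0 med [0.6951 0.1381 0.0598] lo [ 0.6845  0.1268 -0.0016] hi [0.7481 0.2068 0.1085]
scene wood_block 0.61 px 269.0 15
[... 278 characters left out ...]
i [0.5206 0.3043 0.062 ]
top pot 0.83 px 331.0 196.0 med [ 0.5456 -0.0468  0.0355] lo [ 0.5234 -0.072   0.0034] hi [ 0.5748 -0.0211  0.0778]
top rest 0.69 px 204.0 225.0 med [0.483  0.2443 0.0146] lo [0.4449 0.1838 0.0095] hi [0.5199 0.3038 0.0619]
top ink_jar 0.64 px 269.0 279.0 med [0.3638 0.094  0.0552] lo [0.3406 0.0715 0.0355] hi [0.3865 0.1161 0.0604]
top white_bottle 0.94 px 246.0 128.0 med [0.6947 0.1463 0.0854] lo [0.6838 0.1288 0.0099] hi [0.7191 0.1654 0.1159]
top wood_block 0.79 px 196.0 121.0 med [0.7273 0.2666 0.0217] lo [0.7019 0.2337 0.008 ] hi [0.7557 0.3002 0.0258]
top tape 0.87 px 162.0 286.0 med [0.3439 0.337  0.0233] lo [ 0.2971  0.286  -0.0013] hi [0.391  0.3842 0.0274]
```

Run:
```python
import cv2,numpy as np
a=cv2.imread("pics/scene1.png");b=cv2.imread("pics/top1.png")
c=np.hstack([cv2.resize(a[100:300,100:400],(400,267),interpolation=2),cv2.resize(b[90:290,130:430],(400,267),interpolation=2)])
c2=np.hstack([cv2.resize(a[180:290,250:410],(400,275),interpolation=2),cv2.resize(b[160:270,100:260],(400,275),interpolation=2)])
cv2.imwrite("pics/m1.png",np.vstack([c,c2]))
```

```text
(no output)
```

View pics/m1.png

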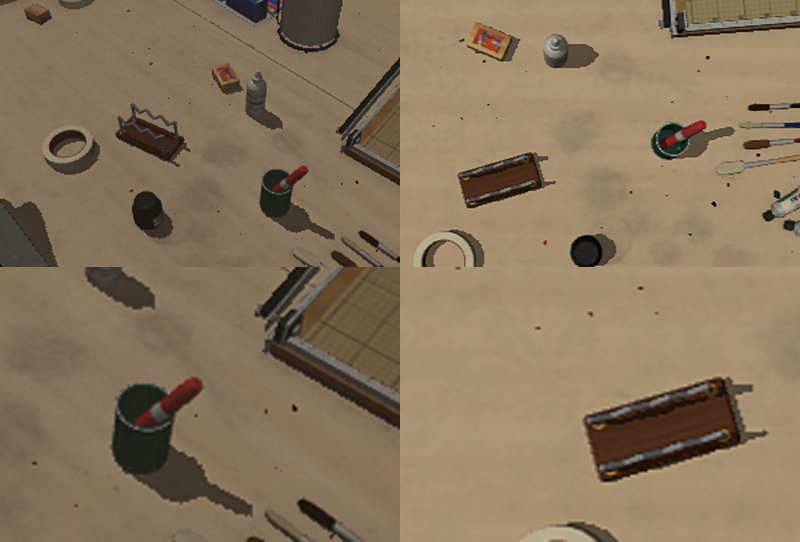

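The pot (scene crop ~(140,425)) holds the marker with its cap up and leaning towards -y. The rest (top crop ~(665,430)) is turned slightly, its grooves roughly along world x. Next I'll fit the axes.

```bash
cat > fit.py <<'E'
from h import *
np.set_printoptions(precision=4,suppress=True)
red=[]
for c in ["scene","top"]:
    f=np.load(c+"1.npz"); im=f["im"].astype(float); P=f["P"]
    m=(im[...,0]>100)&(im[...,0]>2.2*im[...,1])&(abs(P[...,0]-.56)<.07)&(abs(P[...,1]+.07)<.07)&(P[...,2]>.06)
    Q=P[m]; red.append(Q); u=np.linalg.svd(Q-Q.mean(0))[2][0]; u*=np.sign(u[2])
    print(c,len(Q),"mean",Q.mean(0),"dir",u,"lean",np.arccos(u[2]),"az",np.arctan2(u[1],u[0]),"ztop",Q[:,2].max())
    g=np.isfinite(P[...,0])&(abs(P[...,0]-.55)<.045)&(abs(P[...,1]+.047)<.045)&(abs(P[...,2]-.074)<.005)&(im[...,0]<100)
    G=P[g]; from scipy.optimize import least_squares
    r=least_squares(lambda p:np.hypot(G[:,0]-p[0],G[:,1]-p[1])-.026,[.55,-.047],loss='soft_l1',f_scale=.002)
    print(" pot",len(G),r.x,np.median(abs(r.fun)))
    w=(abs(P[...,0]-.483)<.07)&(abs(P[...,1]-.243)<.09)&(P[...,2]>.045)
    W=P[w]; b=(abs(P[...,0]-.483)<.07)&(abs(P[...,1]-.243)<.1)&(abs(P[...,2]-.014)<.004)
    print(" wires",len(W),W.mean(0),W[:,2].max(),cv2.minAreaRect(W[:,:2].astype(np.float32)*1000)," base",cv2.minAreaRect(P[b][:,:2].astype(np.float32)*1000))
# joint cylinder fit
Q=np.vstack(red)
def res(p):
    u=np.array([p[2],p[3],1]);u/=np.linalg.norm(u); d=Q-np.array([p[0],p[1],.105]); return np.linalg.norm(np.cross(d,u),axis=1)-.0085
r=least_squares(res,[.557,-.075,.05,-.3],loss='soft_l1',f_scale=.002); p=r.x
print("axis at z=.105",p,"az",np.arctan2(p[3],p[2]),"lean",np.arctan(np.hypot(*p[2:])),np.median(abs(r.fun)))
E
python3 fit.py
```

```text
scene 23 mean [ 0.5661 -0.0818  0.1267] dir [ 0.2825 -0.5622  0.7772] lean 0.6805137580887146 az -1.105159547941524 ztop 0.13270661234157355
 pot 122 [ 0.5509 -0.0474] 0.0010486192248254835
 wires 216 [0.483  0.2433 0.0543] 0.06410264593690018 ((484.2671203613281, 243.74807739257812), (50.39520263671875, 114.72001647949219), 17.06715202331543)  base ((484.76068115234375, 243.3417510986328), (64.16655731201172, 135.0886993408203), 16.61842155456543)
top 132 mean [ 0.5599 -0.07    0.1079] dir [ 0.2023 -0.4438  0.873 ] lean 0.5095118170483414 az -1.1431569436596045 ztop 0.13476396870388696
 pot 87 [ 0.5498 -0.0474] 0.0011559323847542859
 wires 273 [0.4834 0.2449 0.0567] 0.06689105284736807 ((484.1069641113281, 244.03575134277344), (49.8801383972168, 113.01347351074219), 16.72724151611328)  base ((483.8861083984375, 244.47947692871094), (63.92774200439453, 135.99908447265625), 16.60732078552246)
axis at z=.105 [ 0.5608 -0.0765  0.1231 -0.5237] az -1.3400204743835977 lean 0.4935707845290162 0.0011308493114789483
```

Request:
jog_arm([
  {"gripper": 0.05, "slide": [-0.28, -0.24, 0], "spin": 0.5},
  {"gripper": 0.05, "slide": [-0.28, -0.24, 0], "spin": 0.5},
  {"gripper": 0.05, "slide": [-0.28, -0.24, 0], "spin": 0.5},
  {"gripper": 0.05, "slide": [-0.557, -0.484, 0], "spin": 1.01},
  {"gripper": 0.05, "slide": [-0.557, -0.484, 0], "spin": 1.01},
  {"gripper": 0.05, "slide": [-0.557, -0.484, 0], "spin": 1.01},
  {"gripper": 0.05, "slide": [-0.557, -0.484, 0], "spin": 1.01},
  {"gripper": 0.05, "slide": [-0.557, -0.484, 0], "spin": 1.01},
])

```text
time_s: 1.6
ee_pos: [0.3633, 0.205, 0.405]
eef_rot: [3.141, -0.0, 1.885]
force: [1.2, 0.8, 0.5]
grip_width: 0.0502
grip_force: 0.0
```

```bash
cat >> h.py <<'E'
def delta(x,y,z,yaw):
    p,R,o=pose(); d=R.T@(np.array([x,y,z])-p); cy=o["eef_rot"][2]
    s=-((yaw-cy+np.pi)%(2*np.pi)-np.pi)
    print("pos",p.round(4),"yaw",round(cy,3),"slide",d.round(4),"spin",round(s,3),"q",np.round(o["qpos"],2),"t",round(o["time_s"],2),"grip",round(o["grip_width"],4),round(o["grip_force"],2),"F",np.round(o["force"],1))
E
python3 -c "
from h import *
print(cams.camera_info('wrist'))
delta(.556,-.07,.40,1.89)"
```

```text
{'camera_matrix': array([[316.09267655,   0.        , 251.97500282],
       [  0.        , 316.09267655, 188.06025212],
       [  0.        ,   0.        ,   1.        ]]), 'tool_from_camera': array([[ 1.42977632e-05, -9.62841841e-01, -2.70065896e-01,
         7.92403803e-02],
       [ 9.99999940e-01, -7.96623974e-05,  3.36954992e-04,
        -1.59559596e-04],
       [-3.45948461e-04, -2.70065885e-01,  9.62841783e-01,
         2.00215938e-02],
       [ 0.00000000e+00,  0.00000000e+00,  0.00000000e+00,
         1.00000000e+00]])}
pos [0.3633 0.205  0.405 ] yaw 1.885 slide [-0.3211  0.0983  0.005 ] spin -0.005 q [ 0.43 -0.    1.87  0.    1.28  0.11] t 1.6 grip 0.0502 0.0 F [1.2 0.8 0.5]
```

Request:
jog_arm([
  {"slide": [-0.321, 0.098, 0.005]},
  {"slide": [-0.321, 0.098, 0.005]},
  {"slide": [-0.321, 0.098, 0.005]},
  {"slide": [-0.321, 0.098, 0.005]},
  {"slide": [-0.321, 0.098, 0.005]},
  {"slide": [-0.321, 0.098, 0.005]},
  {"slide": [-0.321, 0.098, 0.005]},
  {"slide": [-0.321, 0.098, 0.005]},
])

```text
$.rows[0]: bad value
```

```bash
cat > look.py <<'E'
from h import *
np.set_printoptions(precision=4,suppress=True)
im,P=shot("wrist"); save("w1.png",im)
f=im.astype(float)
m=(f[...,0]>70)&(f[...,0]>2.2*f[...,1])&(P[...,2]>.06)&(P[...,2]<.16)
n,l,st,ce=cv2.connectedComponentsWithStats(m.astype(np.uint8)); k=1+np.argmax(st[1:,4]); Q=P[l==k]
from scipy.optimize import least_squares
def res(p):
    u=np.array([p[2],p[3],1]);u/=np.linalg.norm(u); d=Q-np.array([p[0],p[1],.105]); return np.linalg.norm(np.cross(d,u),axis=1)-.0085
r=least_squares(res,[.557,-.075,.05,-.3],loss='soft_l1',f_scale=.001); p=r.x
print(len(Q),ce[k],"axis at z=.105",p,"az",np.arctan2(p[3],p[2]),"lean",np.arctan(np.hypot(*p[2:])),np.median(abs(r.fun)),Q[:,2].max(),Q.mean(0))
delta(*(p[0],p[1],.285),np.arctan2(p[3],p[2])+np.pi)
E
python3 look.py
```

```text
Traceback (most recent call last):
  File "look.py", line 6, in <module>
    n,l,st,ce=cv2.connectedComponentsWithStats(m.astype(np.uint8)); k=1+np.argmax(st[1:,4]); Q=P[l==k]
                                                                        ~~~~~~~~~^^^^^^^^^^
ValueError: attempt to get argmax of an empty sequence
```

View pics/w1.png

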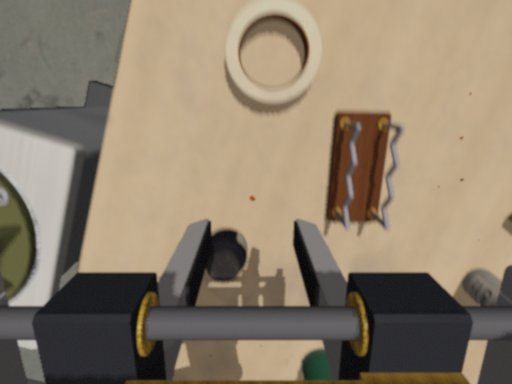

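The arm didn't move because a field was missing. The picture shows the rest at (360,165), the jar at (225,255) and the fingertips at about row 225.

Request:
jog_arm([
  {"gripper": 0.05, "slide": [-0.28, 0.098, 0.005], "spin": 0},
  {"gripper": 0.05, "slide": [-0.28, 0.098, 0.005], "spin": 0},
  {"gripper": 0.05, "slide": [-0.28, 0.098, 0.005], "spin": 0},
  {"gripper": 0.05, "slide": [-0.28, 0.098, 0.005], "spin": 0},
  {"gripper": 0.05, "slide": [-0.28, 0.098, 0.005], "spin": 0},
  {"gripper": 0.05, "slide": [-0.28, 0.098, 0.005], "spin": 0},
  {"gripper": 0.05, "slide": [-0.28, 0.098, 0.005], "spin": 0},
  {"gripper": 0.05, "slide": [-0.28, 0.098, 0.005], "spin": 0},
])

```text
time_s: 2.45
ee_pos: [0.5435, -0.0289, 0.3991]
eef_rot: [-3.141, -0.001, 1.887]
force: [-0.3, -0.1, -0.6]
grip_width: 0.0501
grip_force: 0.0
```

```bash
sed -i 's/w1.png/w2.png/' look.py; python3 look.py
```

```text
740 [256.5973 243.6351] axis at z=.105 [ 0.5627 -0.0755  0.2223 -0.4946] az -1.1484782587385474 lean 0.49688544980003196 0.0004579134264427352 0.13367097586978466 [ 0.5619 -0.0726  0.1141]
pos [ 0.5431 -0.0281  0.3994] yaw 1.889 slide [-0.0512  0.0038  0.1144] spin -0.104 q [-0.12  0.29  1.55  0.    1.31 -0.44] t 2.5 grip 0.0497 0.0 F [-0.6  0.6  0.4]
```

View pics/w2.png

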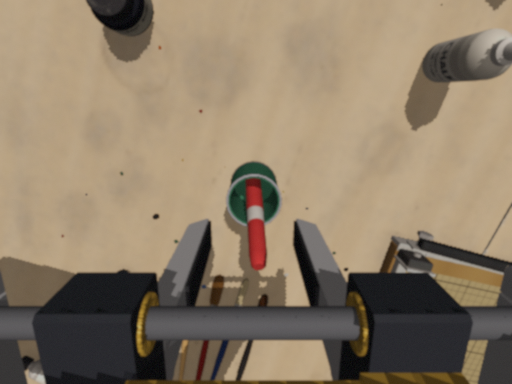

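The marker is centred at about (256,240) between the fingers, and the lean is consistent at about 0.5 rad. I'll descend and grip it near the cap.

Request:
jog_arm([
  {"gripper": 0.05, "slide": [-0.0528, 0.0038, 0.03], "spin": -0.104},
  {"gripper": 0.05, "slide": [-0.0528, 0.0038, 0.07], "spin": -0.104},
  {"gripper": 0.05, "slide": [-0.0528, 0.0038, 0.1114], "spin": -0.104},
  {"gripper": 0.05, "slide": [-0.0528, 0.0038, 0.1114], "spin": -0.104},
  {"gripper": 0.05, "slide": [-0.0528, 0.0038, 0.1114], "spin": -0.104},
  {"gripper": 0.0, "slide": [-0.0528, 0.0038, 0.1114], "spin": -0.104},
  {"gripper": 0.0, "slide": [-0.0528, 0.0038, 0.1114], "spin": -0.104},
  {"gripper": 0.0, "slide": [-0.0528, 0.0038, 0.1114], "spin": -0.104},
], squeeze=8)

```text
time_s: 3.3
ee_pos: [0.5636, -0.0771, 0.2898]
eef_rot: [3.14, 0.001, 1.993]
force: [-0.1, 0.0, 0.0]
grip_width: 0.029
grip_force: 0.0
```

Request:
jog_arm([
  {"gripper": 0.0, "slide": [0, 0, 0], "spin": 0},
  {"gripper": 0.0, "slide": [0, 0, 0], "spin": 0},
  {"gripper": 0.0, "slide": [0, 0, 0], "spin": 0},
])

```text
time_s: 3.6
ee_pos: [0.5635, -0.0774, 0.2885]
eef_rot: [3.141, 0.0, 1.993]
force: [0.5, 0.5, 2.0]
grip_width: 0.0168
grip_force: 8.0
```

```bash
python3 -c "
from h import *
delta(.563,-.077,.288,1.993)"
```

```text
pos [ 0.5635 -0.0774  0.2885] yaw 1.993 slide [ 0.0005 -0.0003  0.0005] spin -0.0 q [-0.2   0.46  1.59 -0.    1.09 -0.62] t 3.6 grip 0.0168 8.0 F [0.5 0.5 2. ]
```

Request:
jog_arm([
  {"gripper": 0.0, "slide": [-0.008, 0, -0.018], "spin": 0},
  {"gripper": 0.0, "slide": [-0.016, 0, -0.036], "spin": 0},
  {"gripper": 0.0, "slide": [-0.026, 0, -0.056], "spin": 0},
  {"gripper": 0.0, "slide": [-0.036, 0, -0.076], "spin": 0},
  {"gripper": 0.0, "slide": [-0.046, 0, -0.096], "spin": 0},
  {"gripper": 0.0, "slide": [-0.056, 0, -0.116], "spin": 0},
  {"gripper": 0.0, "slide": [-0.06, 0, -0.13], "spin": 0},
  {"gripper": 0.0, "slide": [-0.06, 0, -0.13], "spin": 0},
])

```text
time_s: 4.4
ee_pos: [0.5881, -0.1325, 0.4199]
eef_rot: [3.139, 0.002, 1.992]
force: [-0.7, 1.1, -0.2]
grip_width: 0.0164
grip_force: 8.0
```

```bash
cat > mk.py <<'E'
from h import *
import sys
np.set_printoptions(precision=4,suppress=True)
from scipy.optimize import least_squares
def fitm(c,name):
    p,R,o=pose(); im,P=shot(c); save(name,im); f=im.astype(float)
    g=p+R@[0,0,.18]
    m=(f[...,0]>60)&(f[...,0]>2.2*f[...,1])&(np.linalg.norm(P-g,axis=2)<.16)
    n,l,st,ce=cv2.connectedComponentsWithStats(m.astype(np.uint8),connectivity=8)
    Q=P[m]; Q=(Q-p)@R  # tool frame
    c0=np.median(Q,0); u0=np.linalg.svd(Q-Q.mean(0))[2][0]
    def res(q):
        u=q[3:]/np.linalg.norm(q[3:]); return np.r_[np.linalg.norm(np.cross(Q-q[:3],u),axis=1)-.0085]
    r=least_squares(res,np.r_[c0,u0],loss='soft_l1',f_scale=.001); q=r.x;u=q[3:]/np.linalg.norm(q[3:])
    s=(Q-q[:3])@u; e=np.percentile(s,[1,99])
    print(c,m.sum(),"tool-frame ends",q[:3]+e[0]*u,q[:3]+e[1]*u,"u",u,"len",np.ptp(e),"world ends",p+R@(q[:3]+e[0]*u),p+R@(q[:3]+e[1]*u),"res",np.median(abs(r.fun)))
if __name__=="__main__":
    for c in sys.argv[2:]: fitm(c,f"{c}_{sys.argv[1]}.png")
    delta(.4842,.244,.45,.291+np.pi)
E
python3 mk.py lift wrist scene
```

```text
wrist 3239 tool-frame ends [0.0562 0.0008 0.2568] [0.002  0.0003 0.1517] u [-0.4581 -0.0044 -0.8889] len 0.11831583021561108 world ends [ 0.5666 -0.0812  0.163 ] [ 0.588  -0.1308  0.2683] res 0.0016988368434442498
scene 122 tool-frame ends [0.0043 0.001  0.1896] [0.0417 0.0008 0.2658] u [ 0.4409 -0.0019  0.8975] len 0.08483148737111082 world ends [ 0.5873 -0.128   0.2288] [ 0.5719 -0.0939  0.1526] res 0.0005532869081539236
pos [ 0.5879 -0.132   0.4175] yaw 1.993 slide [ 0.3855  0.0593 -0.0323] spin -1.44 q [-0.28  0.41  1.34  0.    1.39 -0.7 ] t 4.5 grip 0.0166 8.0 F [-0.6  1.  -0. ]
```

View pics/wrist_lift.png

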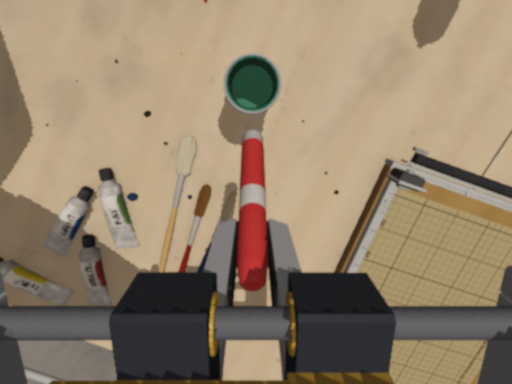

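The marker is held out of the pot, cap end in the fingers (253,275), white end free at (253,135), and the pot is still upright. Moving over the rest.

Request:
jog_arm([
  {"gripper": 0.0, "slide": [0.05, 0.005, -0.013], "spin": -0.15},
  {"gripper": 0.0, "slide": [0.1, 0.01, -0.013], "spin": -0.3},
  {"gripper": 0.0, "slide": [0.15, 0.014, -0.013], "spin": -0.45},
  {"gripper": 0.0, "slide": [0.2, 0.018, -0.013], "spin": -0.6},
  {"gripper": 0.0, "slide": [0.25, 0.022, -0.013], "spin": -0.75},
  {"gripper": 0.0, "slide": [0.3, 0.027, -0.013], "spin": -0.9},
  {"gripper": 0.0, "slide": [0.35, 0.031, -0.013], "spin": -1.05},
  {"gripper": 0.0, "slide": [0.389, 0.035, -0.013], "spin": -1.2},
])

```text
time_s: 5.3
ee_pos: [0.4591, 0.2394, 0.4302]
eef_rot: [-3.141, -0.001, -3.083]
force: [0.1, -0.2, 0.2]
grip_width: 0.0167
grip_force: 8.0
```

```bash
python3 -c "
from h import *
delta(.460,.237,.40,3.433)"
```

```text
pos [0.4591 0.2394 0.4302] yaw -3.083 slide [-0.0008 -0.0024  0.0302] spin -0.233 q [ 0.41  0.21  1.58  0.    1.36 -1.22] t 5.3 grip 0.0167 7.99 F [ 0.1 -0.2  0.2]
```

Request:
jog_arm([
  {"gripper": 0.0, "slide": [-0.001, -0.002, 0.01], "spin": -0.12},
  {"gripper": 0.0, "slide": [-0.001, -0.002, 0.03], "spin": -0.233},
  {"gripper": 0.0, "slide": [-0.001, -0.002, 0.03], "spin": -0.233},
  {"gripper": 0.0, "slide": [-0.001, -0.002, 0.03], "spin": -0.233},
])

```text
time_s: 5.7
ee_pos: [0.4617, 0.2352, 0.4009]
eef_rot: [-3.141, -0.001, -2.861]
force: [-0.4, 0.0, 0.9]
grip_width: 0.0167
grip_force: 8.0
```

```bash
sed -i 's/delta(.4842.*/delta(.460,.237,.289,3.433)/' mk.py; python3 mk.py over wrist scene
python3 - <<'E'
import numpy as np
for e in [1.114,.95,.8,.65,.5,.35,.2,.1,0]:
    t=np.array([np.cos(e),np.sin(e)]);n=np.array([-t[1],t[0]]);g=np.array([-22,45])+15*n+64*t
    print(e,g.round(1))
E
```

```text
wrist 3264 tool-frame ends [0.0558 0.0016 0.2571] [0.0017 0.0009 0.1516] u [-0.4565 -0.0059 -0.8897] len 0.1185905993021403 world ends [0.4073 0.2211 0.1439] [0.4596 0.2355 0.2493] res 0.001672033356705624
scene 164 tool-frame ends [-0.0069 -0.0013  0.1696] [0.0406 0.0003 0.2647] u [0.4469 0.0149 0.8945] len 0.10637509758796063 world ends [0.4688 0.2358 0.232 ] [0.4227 0.2242 0.1369] res 0.0007139330268430477
pos [0.4618 0.2351 0.4018] yaw -2.86 slide [0.0013 0.0024 0.1128] spin -0.01 q [ 0.4   0.23  1.61  0.    1.3  -1.45] t 5.8 grip 0.0166 7.99 F [ 0.2  0.5 -0.3]
1.114 [ -7.2 109.1]
0.95 [  3.  105.8]
0.8 [ 11.8 101.4]
0.65 [19.9 95.7]
0.5 [27.  88.8]
0.35 [33. 81.]
0.2 [37.7 72.4]
0.1 [40.2 66.3]
0 [42. 60.]
```

View pics/wrist_over.png

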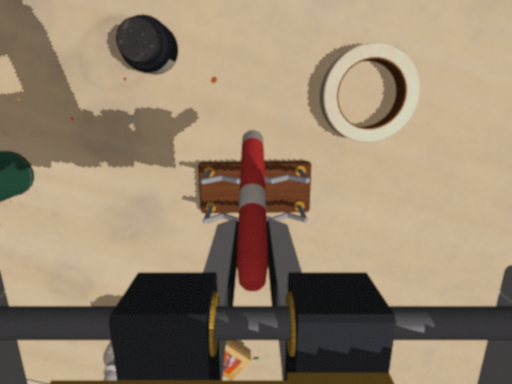

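The marker is over the rest and lined up with the groove: its lower end is at (253,135), the wires are at rows 180 and 215. I'll lower it, then pivot it over the near wire.

Request:
jog_arm([
  {"gripper": 0.0, "slide": [-0.001, 0.0024, 0.035], "spin": -0.01},
  {"gripper": 0.0, "slide": [-0.001, 0.0024, 0.075], "spin": -0.01},
  {"gripper": 0.0, "slide": [-0.001, 0.0024, 0.1128], "spin": -0.01},
  {"gripper": 0.0, "slide": [-0.001, 0.0024, 0.1128], "spin": -0.01},
  {"gripper": 0.0, "slide": [-0.001, 0.0024, 0.1128], "spin": -0.01},
], squeeze=5)

```text
time_s: 6.3
ee_pos: [0.4625, 0.2378, 0.2898]
eef_rot: [3.142, 0.001, -2.849]
force: [0.4, -1.2, 0.2]
grip_width: 0.0172
grip_force: 5.0
```

```bash
python3 mk.py low scene
```

```text
scene 137 tool-frame ends [-0.0058 -0.0011  0.1708] [ 0.0403 -0.0003  0.2655] u [0.4381 0.0072 0.8989] len 0.10532762457860301 world ends [0.4685 0.2385 0.119 ] [0.4241 0.2259 0.0243] res 0.0010493840770380118
pos [0.4626 0.2379 0.2906] yaw -2.848 slide [ 0.0027 -0.0001  0.0016] spin 0.002 q [ 0.4   0.36  1.73 -0.    1.05 -1.46] t 6.35 grip 0.0168 5.0 F [-0.4  0.1  0.3]
```

Request:
jog_arm([
  {"gripper": 0.0, "slide": [-0.015, 0, 0.0015], "spin": 0},
  {"gripper": 0.0, "slide": [-0.021, 0, 0.003], "spin": 0},
  {"gripper": 0.0, "slide": [-0.026, 0, 0.005], "spin": 0},
  {"gripper": 0.0, "slide": [-0.034, 0, 0.009], "spin": 0},
  {"gripper": 0.0, "slide": [-0.042, 0, 0.015], "spin": 0},
  {"gripper": 0.0, "slide": [-0.05, 0, 0.022], "spin": 0},
  {"gripper": 0.0, "slide": [-0.055, 0, 0.03], "spin": 0},
  {"gripper": 0.0, "slide": [-0.055, 0, 0.03], "spin": 0},
])

```text
time_s: 7.15
ee_pos: [0.5153, 0.2539, 0.2574]
eef_rot: [3.142, 0.0, -2.848]
force: [1.1, 1.4, 1.2]
grip_width: 0.0166
grip_force: 7.3
```

```bash
python3 mk.py piv wrist scene
```

```text
wrist 5519 tool-frame ends [0.093  0.0008 0.2119] [-0.0156  0.0002  0.1685] u [-0.9286 -0.0053 -0.3711] len 0.11694336092127215 world ends [0.4261 0.2277 0.0455] [0.5302 0.2586 0.0889] res 0.00035943176336516655
scene 156 tool-frame ends [-0.0031 -0.0001  0.1743] [ 0.0919 -0.0002  0.2132] u [ 0.9255 -0.001   0.3787] len 0.1026174428275616 world ends [0.5179 0.2546 0.0836] [0.427  0.227  0.0447] res 0.0008751906332907337
pos [0.5147 0.2537 0.2581] yaw -2.847 slide [ 0.0572 -0.0002 -0.0308] spin 0.003 q [ 0.39  0.51  1.59  0.    1.04 -1.47] t 7.25 grip 0.0171 5.4 F [-0.4 -0.2 -0. ]
```

View pics/wrist_piv.png

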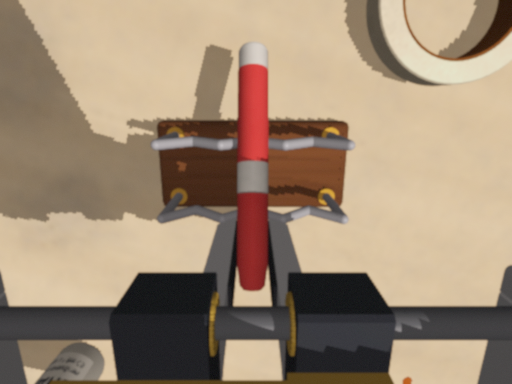

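The marker has pivoted: it lies on the near wire (row 145) with about 0.38 rad to go. I'll finish the arc and release.

Request:
jog_arm([
  {"gripper": 0.0, "slide": [-0.004, 0, 0.006], "spin": 0},
  {"gripper": 0.0, "slide": [-0.007, 0, 0.012], "spin": 0},
  {"gripper": 0.0, "slide": [-0.009, 0, 0.018], "spin": 0},
  {"gripper": 0.0, "slide": [-0.009, 0, 0.018], "spin": 0},
  {"gripper": 0.0, "slide": [-0.009, 0, 0.018], "spin": 0},
])

```text
time_s: 7.75
ee_pos: [0.5233, 0.2563, 0.2402]
eef_rot: [-3.141, -0.001, -2.847]
force: [0.2, 0.5, -0.6]
grip_width: 0.0166
grip_force: 5.0
```

Request:
jog_arm([
  {"gripper": 0.03, "slide": [0, 0, 0], "spin": 0},
  {"gripper": 0.03, "slide": [0, 0, 0], "spin": 0},
  {"gripper": 0.03, "slide": [0, 0, 0], "spin": 0},
  {"gripper": 0.045, "slide": [0, 0, 0], "spin": 0},
  {"gripper": 0.045, "slide": [0, 0, 0], "spin": 0},
  {"gripper": 0.045, "slide": [0, 0, -0.04], "spin": 0},
  {"gripper": 0.045, "slide": [0, 0, -0.08], "spin": 0},
  {"gripper": 0.045, "slide": [0, 0, -0.1], "spin": 0},
])

```text
time_s: 8.55
ee_pos: [0.5234, 0.2564, 0.344]
eef_rot: [3.141, 0.004, -2.847]
force: [-0.0, 0.4, 0.8]
grip_width: 0.0449
grip_force: 0.0
```

```bash
python3 mk.py laid wrist scene
```

```text
wrist 2369 tool-frame ends [0.1018 0.0005 0.2829] [-0.0143  0.0001  0.2841] u [-0.9999 -0.0034  0.0104] len 0.11610107529601121 world ends [0.4268 0.2277 0.0607] [0.538  0.261  0.0599] res 0.00038649132918027775
scene 138 tool-frame ends [-0.0119 -0.0007  0.2871] [ 0.1008 -0.      0.2856] u [ 0.9999  0.006  -0.0133] len 0.11269932129425264 world ends [0.537  0.26   0.0592] [0.4289 0.228  0.0599] res 0.0007386095459560767
pos [0.5235 0.2564 0.3437] yaw -2.847 slide [ 0.0667 -0.0002  0.0543] spin 0.003 q [ 0.39  0.43  1.5  -0.    1.21 -1.47] t 8.65 grip 0.0451 0.0 F [ 0.4 -0.1 -1. ]
```

View pics/wrist_laid.png

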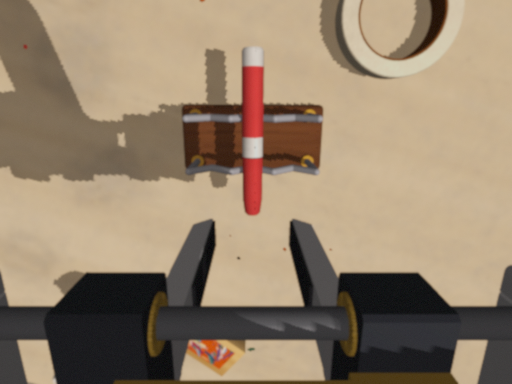

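The marker lies level in the middle groove at 60 mm, with its white end at (253,55) and its cap at (253,210). Next I'll regrasp it near the white end.

Request:
jog_arm([
  {"gripper": 0.045, "slide": [0.048, 0, 0], "spin": 0},
  {"gripper": 0.045, "slide": [0.096, 0, 0], "spin": 0},
  {"gripper": 0.045, "slide": [0.096, 0, 0.02], "spin": 0},
  {"gripper": 0.045, "slide": [0.096, 0, 0.065], "spin": 0},
  {"gripper": 0.045, "slide": [0.096, 0, 0.104], "spin": 0},
  {"gripper": 0.045, "slide": [0.096, 0, 0.104], "spin": 0},
  {"gripper": 0.045, "slide": [0.096, 0, 0.104], "spin": 0},
  {"gripper": 0.0, "slide": [0.096, 0, 0.104], "spin": 0},
], squeeze=5)

```text
time_s: 9.45
ee_pos: [0.4319, 0.2287, 0.2381]
eef_rot: [3.141, 0.002, -2.847]
force: [0.3, -0.1, 1.1]
grip_width: 0.04
grip_force: 0.0
```

Request:
jog_arm([
  {"gripper": 0.0, "slide": [0, 0, 0], "spin": 0},
  {"gripper": 0.0, "slide": [0, 0, 0], "spin": 0},
  {"gripper": 0.0, "slide": [0, 0, 0], "spin": 0},
  {"gripper": 0.0, "slide": [0, 0, 0], "spin": 0},
])

```text
time_s: 9.85
ee_pos: [0.4315, 0.2285, 0.2368]
eef_rot: [3.141, 0.001, -2.847]
force: [0.5, 0.9, 0.1]
grip_width: 0.0165
grip_force: 5.0
```

Run:
```python
from h import *
delta(.4315,.2282,.240,3.433)
for e in [0,.1,.2,.35,.5,.65,.8,.95,1.1,1.25]:
    t=np.array([-np.cos(e),np.sin(e)]);n=np.array([-t[0],t[1]])[::-1];g=np.array([22,45])+15*n+77*t
    print(e,g.round(1),"slide",(-(g[0]+55)).round(1),(60-g[1]).round(1))
```

```text
pos [0.4315 0.2285 0.2368] yaw -2.847 slide [ 0.0001 -0.0003 -0.0032] spin 0.003 q [ 0.41  0.38  1.85  0.    0.91 -1.45] t 9.85 grip 0.0165 5.0 F [0.5 0.9 0.1]
0 [-55.  60.] slide -0.0 0.0
0.1 [-53.1  67.6] slide -1.9 -7.6
0.2 [-50.5  75. ] slide -4.5 -15.0
0.35 [-45.2  85.5] slide -9.8 -25.5
0.5 [-38.4  95.1] slide -16.6 -35.1
0.65 [-30.2 103.5] slide -24.8 -43.5
0.8 [-20.9 110.7] slide -34.1 -50.7
0.95 [-10.6 116.4] slide -44.4 -56.4
1.1 [  0.4 120.4] slide -55.4 -60.4
1.25 [ 12.  122.8] slide -67.0 -62.8
```

Request:
jog_arm([
  {"gripper": 0.0, "slide": [0, 0, 0], "spin": 0},
  {"gripper": 0.0, "slide": [0, 0, -0.03], "spin": 0},
  {"gripper": 0.0, "slide": [0, 0, -0.08], "spin": 0},
  {"gripper": 0.0, "slide": [0, 0, -0.13], "spin": 0},
  {"gripper": 0.0, "slide": [0, 0, -0.13], "spin": 0},
  {"gripper": 0.0, "slide": [0, 0, -0.13], "spin": 0},
], squeeze=3)

```text
time_s: 10.45
ee_pos: [0.4312, 0.2284, 0.3668]
eef_rot: [3.141, 0.001, -2.847]
force: [0.1, 0.8, -0.4]
grip_width: 0.0168
grip_force: 3.0
```

```bash
python3 mk.py up scene
```

```text
scene 19 tool-frame ends [-0.0425 -0.0013  0.1668] [-0.0311 -0.0132  0.1699] u [ 0.68   -0.709   0.1868] len 0.016655895185868484 world ends [0.4725 0.2395 0.2001] [0.4651 0.2249 0.1969] res 0.0006461785348942529
pos [0.4312 0.2284 0.3656] yaw -2.847 slide [-0.0301 -0.0001  0.0766] spin 0.003 q [ 0.41  0.2   1.74 -0.    1.2  -1.45] t 10.5 grip 0.0165 3.0 F [ 0.   0.7 -0.3]
```

```bash
python3 mk.py up2 wrist top
```

```text
wrist 2453 tool-frame ends [0.0221 0.0004 0.1733] [-0.0952  0.0002  0.1918] u [-0.9879 -0.0012  0.1552] len 0.118770482396494 world ends [0.4098 0.2222 0.1923] [0.5221 0.2561 0.1737] res 0.0002608159585584906
top 147 tool-frame ends [-0.1109 -0.0001  0.1953] [-0.0671  0.0002  0.187 ] u [ 0.9828  0.0077 -0.1848] len 0.044651667701548936 world ends [0.537  0.2602 0.1696] [0.495  0.2479 0.1779] res 0.0008422740171478479
pos [0.4313 0.2284 0.3649] yaw -2.847 slide [-0.0302 -0.0001  0.0758] spin 0.003 q [ 0.41  0.2   1.74 -0.    1.2  -1.45] t 10.6 grip 0.0169 3.0 F [-0.8  0.6 -0.9]
```

View pics/wrist_up2.png

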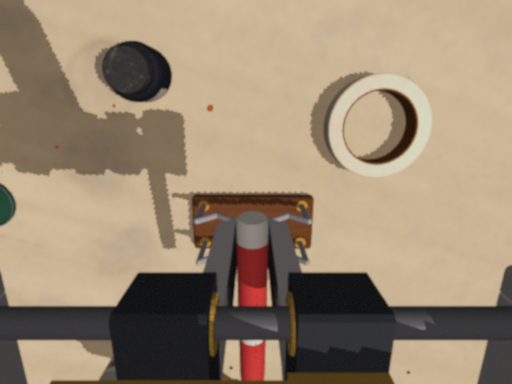

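The marker is held at the white end (253,230) and has already slipped about 0.17 rad cap-down during the jerk of the lift. I'll shake it vertically to let the cap swing down further.

Request:
jog_arm([
  {"gripper": 0.0, "slide": [0, 0, -0.05], "spin": 0},
  {"gripper": 0.0, "slide": [0, 0, 0], "spin": 0},
  {"gripper": 0.0, "slide": [0, 0, -0.05], "spin": 0},
  {"gripper": 0.0, "slide": [0, 0, 0], "spin": 0},
  {"gripper": 0.0, "slide": [0, 0, -0.05], "spin": 0},
  {"gripper": 0.0, "slide": [0, 0, 0], "spin": 0},
  {"gripper": 0.0, "slide": [0, 0, -0.05], "spin": 0},
  {"gripper": 0.0, "slide": [0, 0, -0.05], "spin": 0},
])

```text
time_s: 11.4
ee_pos: [0.4318, 0.2287, 0.4184]
eef_rot: [3.141, 0.002, -2.847]
force: [0.3, 0.7, -0.1]
grip_width: 0.0169
grip_force: 3.0
```

```bash
python3 mk.py sh1 wrist top
```

```text
wrist 51 tool-frame ends [0.0006 0.0003 0.1786] [-0.017   0.0002  0.2061] u [-0.5383 -0.0024  0.8428] len 0.03268244844607034 world ends [0.4314 0.2289 0.2398] [0.4483 0.234  0.2123] res 3.21250695310641e-05
  return _methods._mean(a, axis=axis, dtype=dtype,
  ret = um.true_divide(
mk.py:11: RuntimeWarning: Mean of empty slice.
  c0=np.median(Q,0); u0=np.linalg.svd(Q-Q.mean(0))[2][0]
Traceback (most recent call last):
  File "mk.py", line 18, in <module>
    for c in sys.argv[2:]: fitm(c,f"{c}_{sys.argv[1]}.png")
                           ~~~~^^^^^^^^^^^^^^^^^^^^^^^^^^^^
  File "mk.py", line 14, in fitm
    r=least_squares(res,np.r_[c0,u0],loss='soft_l1',f_scale=.001); q=r.x;u=q[3:]/np.linalg.norm(q[3:])
ValueError: Initial guess is outside of provided bounds
```

```bash
python3 mk.py sh2 scene
python3 - <<'E'
import cv2,numpy as np
a=cv2.imread("pics/scene_sh2.png")[60:300,130:370];b=cv2.imread("pics/wrist_sh1.png")
cv2.imwrite("pics/m2.png",np.hstack([cv2.resize(a,(400,400)),cv2.resize(b[:,56:456],(400,400))]))
E
```

```text
return _methods._mean(a, axis=axis, dtype=dtype,
  ret = um.true_divide(
mk.py:11: RuntimeWarning: Mean of empty slice.
  c0=np.median(Q,0); u0=np.linalg.svd(Q-Q.mean(0))[2][0]
Traceback (most recent call last):
  File "mk.py", line 18, in <module>
    for c in sys.argv[2:]: fitm(c,f"{c}_{sys.argv[1]}.png")
                           ~~~~^^^^^^^^^^^^^^^^^^^^^^^^^^^^
  File "mk.py", line 14, in fitm
    r=least_squares(res,np.r_[c0,u0],loss='soft_l1',f_scale=.001); q=r.x;u=q[3:]/np.linalg.norm(q[3:])
ValueError: Initial guess is outside of provided bounds
```

View pics/m2.png

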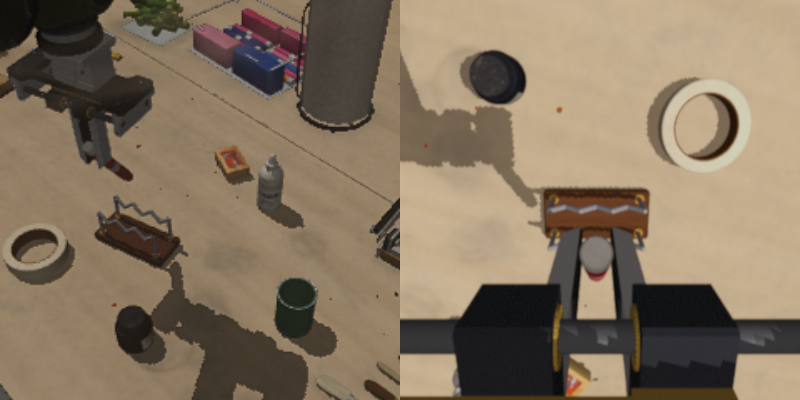

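In the scene half, the marker hangs from the fingers cap down (about (110,165)), still slanted; the wrist half shows the white plug at (597,255). One more shake, then I'll measure with a threshold low enough to see it in the shade.

Request:
jog_arm([
  {"gripper": 0.0, "slide": [0, 0, 0.05], "spin": 0},
  {"gripper": 0.0, "slide": [0, 0, 0], "spin": 0},
  {"gripper": 0.0, "slide": [0, 0, 0.05], "spin": 0},
  {"gripper": 0.0, "slide": [0, 0, 0], "spin": 0},
  {"gripper": 0.0, "slide": [0, 0, 0.05], "spin": 0},
  {"gripper": 0.0, "slide": [0, 0, 0], "spin": 0},
  {"gripper": 0.0, "slide": [0, 0, 0], "spin": 0},
])

```text
time_s: 12.25
ee_pos: [0.4317, 0.2286, 0.4188]
eef_rot: [3.141, 0.003, -2.847]
force: [0.6, -0.3, 0.0]
grip_width: 0.017
grip_force: 3.0
```

```bash
sed -i 's/(f\[...,0\]>60)&(f\[...,0\]>2.2/(f[...,0]>18)\&(f[...,0]>1.7/; s/<.16)/<.125)\&(P[...,2]>g[2]-.12)/' mk.py; python3 mk.py sh3 scene; python3 mk.py sh4 wrist; python3 -c "
from h import *
delta(.55,-.0474,.42,3.433)"
```

```text
scene 70 tool-frame ends [ 0.     -0.0007  0.178 ] [-0.0546  0.0003  0.2683] u [-0.5177  0.0095  0.8555] len 0.10551568379893089 world ends [0.4323 0.2281 0.2408] [0.4845 0.245  0.1506] res 0.00044888896746564984
pos [0.4316 0.2286 0.4176] yaw -2.847 slide [-0.0293 -0.0002  0.1287] spin 0.003 q [ 0.41  0.15  1.67  0.    1.32 -1.45] t 12.3 grip 0.0169 3.0 F [-0.5  0.8 -0.7]
wrist 59 tool-frame ends [0.0145 0.0011 0.1558] [-0.0302  0.0009  0.2292] u [-0.5196 -0.0025  0.8544] len 0.08592134306610236 world ends [0.4178 0.2256 0.2617] [0.4607 0.2384 0.1884] res 0.0002273684788565468
pos [0.4315 0.2285 0.4166] yaw -2.847 slide [-0.0296 -0.0002  0.1276] spin 0.003 q [ 0.41  0.15  1.67  0.    1.31 -1.45] t 12.35 grip 0.0167 3.0 F [ 0.   0.  -0.5]
pos [0.4315 0.2285 0.4166] yaw -2.847 slide [-0.0334 -0.2984 -0.0034] spin 0.003 q [ 0.41  0.15  1.67  0.    1.31 -1.45] t 12.35 grip 0.0167 3.0 F [ 0.   0.  -0.5]
```

Run:
```python
from h import *
from scipy.optimize import least_squares
for c in ["scene","top"]:
    im,P=shot(c)
    g=np.isfinite(P[...,0])&(abs(P[...,0]-.55)<.045)&(abs(P[...,1]+.047)<.045)&(abs(P[...,2]-.074)<.005)
    G=P[g]; r=least_squares(lambda p:np.hypot(G[:,0]-p[0],G[:,1]-p[1])-.026,[.55,-.047],loss='soft_l1',f_scale=.002)
    print(c,len(G),r.x,np.median(abs(r.fun)))
# tip 12 mm towards tool -x of pot centre
tx=np.array([np.cos(3.436),np.sin(3.436)])
q=np.array([.5503,-.0474])+(.0585-.012)*tx
delta(*q,.42,3.433)
```

```text
scene 140 [ 0.55121073 -0.04812391] 0.0010788430315113607
top 147 [ 0.55000502 -0.04757541] 0.00108155856675448
pos [0.4314 0.2285 0.4158] yaw -2.847 slide [ 0.0127 -0.2985 -0.0042] spin 0.003 q [ 0.41  0.15  1.68  0.    1.31 -1.45] t 12.45 grip 0.0171 3.0 F [ 0.2 -0.5 -1. ]
```

Request:
jog_arm([
  {"gripper": 0.0, "slide": [0.002, -0.04, -0.004], "spin": 0},
  {"gripper": 0.0, "slide": [0.004, -0.08, -0.004], "spin": 0},
  {"gripper": 0.0, "slide": [0.006, -0.12, -0.004], "spin": 0},
  {"gripper": 0.0, "slide": [0.008, -0.16, -0.004], "spin": 0},
  {"gripper": 0.0, "slide": [0.01, -0.2, -0.004], "spin": 0},
  {"gripper": 0.0, "slide": [0.012, -0.24, -0.004], "spin": 0},
  {"gripper": 0.0, "slide": [0.013, -0.28, -0.004], "spin": 0},
  {"gripper": 0.0, "slide": [0.013, -0.299, -0.004], "spin": 0},
], squeeze=5)

```text
time_s: 13.25
ee_pos: [0.506, -0.0641, 0.4196]
eef_rot: [3.141, -0.001, -2.849]
force: [0.2, 0.4, -0.0]
grip_width: 0.0168
grip_force: 5.0
```

Request:
jog_arm([
  {"gripper": 0.0, "slide": [0, 0, 0], "spin": 0},
  {"gripper": 0.0, "slide": [0, 0, 0.02], "spin": 0},
  {"gripper": 0.0, "slide": [0, 0, 0.04], "spin": 0},
  {"gripper": 0.0, "slide": [0, 0, 0.04], "spin": 0},
])

```text
time_s: 13.65
ee_pos: [0.5052, -0.0606, 0.3779]
eef_rot: [3.139, -0.004, -2.847]
force: [0.2, -0.4, -0.3]
grip_width: 0.0167
grip_force: 5.0
```

```bash
python3 mk.py pt1 scene; python3 mk.py pt2 top;python3 -c "
from h import *
delta(.5503,-.0474,.38,3.433)"
python3 - <<'E'
import cv2,numpy as np
a=cv2.imread("pics/scene_pt1.png")[130:290,220:380];b=cv2.imread("pics/top_pt2.png")[120:280,250:410]
cv2.imwrite("pics/m3.png",np.hstack([cv2.resize(a,(400,400)),cv2.resize(b,(400,400))]))
E
```

```text
scene 18 tool-frame ends [ 0.0011 -0.0004  0.1773] [-0.0501  0.      0.2604] u [-0.5242  0.0042  0.8516] len 0.09753673833196491 world ends [ 0.5035 -0.0611  0.2006] [ 0.5519 -0.0457  0.1174] res 0.00015458768552044106
pos [ 0.5055 -0.0606  0.3796] yaw -2.847 slide [-0.0432  0.2979  0.0909] spin 0.003 q [-0.19  0.23  1.67  0.    1.25 -2.06] t 13.7 grip 0.0168 5.0 F [ 0.4 -0.  -0. ]
top 65 tool-frame ends [-0.0521  0.0003  0.2728] [-0.0427  0.0207  0.1803] u [ 0.099   0.2142 -0.9717] len 0.09524208572590984 world ends [ 0.5546 -0.0451  0.1067] [ 0.5398 -0.0283  0.1993] res 0.0018228827867956378
pos [ 0.5057 -0.0608  0.3808] yaw -2.847 slide [-0.0429  0.2982  0.0918] spin 0.004 q [-0.19  0.23  1.67  0.    1.25 -2.06] t 13.75 grip 0.0169 5.0 F [-0.5  0.3 -0.7]
pos [ 0.5057 -0.0608  0.3808] yaw -2.847 slide [-0.0466 -0.0002  0.0007] spin 0.004 q [-0.19  0.23  1.67  0.    1.25 -2.06] t 13.75 grip 0.0169 5.0 F [-0.5  0.3 -0.7]
```

View pics/m3.png

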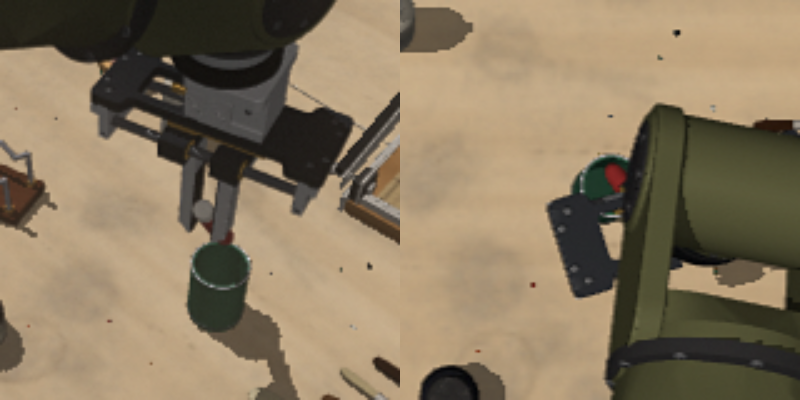

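The cap hangs just above the pot mouth: (220,235) in the left half, (612,178) in the right. I'll lower it with a light grip, then slide so the pot wall straightens it.

Request:
jog_arm([
  {"gripper": 0.0, "slide": [0, 0, 0.015], "spin": 0},
  {"gripper": 0.0, "slide": [0, 0, 0.03], "spin": 0},
  {"gripper": 0.0, "slide": [0, 0, 0.045], "spin": 0},
  {"gripper": 0.0, "slide": [0, 0, 0.06], "spin": 0},
  {"gripper": 0.0, "slide": [0, 0, 0.063], "spin": 0},
  {"gripper": 0.0, "slide": [0, 0, 0.063], "spin": 0},
], squeeze=3)

```text
time_s: 14.35
ee_pos: [0.5058, -0.0612, 0.3182]
eef_rot: [-3.141, 0.0, -2.847]
force: [0.4, 0.8, 0.2]
grip_width: 0.0169
grip_force: 3.0
```

Request:
jog_arm([
  {"gripper": 0.0, "slide": [-0.006, 0, 0], "spin": 0},
  {"gripper": 0.0, "slide": [-0.012, 0, 0], "spin": 0},
  {"gripper": 0.0, "slide": [-0.018, 0, 0], "spin": 0},
  {"gripper": 0.0, "slide": [-0.024, 0, 0], "spin": 0},
  {"gripper": 0.0, "slide": [-0.03, 0, 0], "spin": 0},
  {"gripper": 0.0, "slide": [-0.035, 0, 0], "spin": 0},
  {"gripper": 0.0, "slide": [-0.035, 0, 0], "spin": 0},
])

```text
time_s: 15.05
ee_pos: [0.5396, -0.0511, 0.3173]
eef_rot: [3.142, 0.0, -2.847]
force: [-0.1, 0.5, -1.0]
grip_width: 0.0166
grip_force: 3.0
```

```bash
python3 mk.py in1 scene; python3 mk.py in2 wrist
python3 - <<'E'
import cv2,numpy as np
a=cv2.imread("pics/scene_in1.png")[130:290,220:380];b=cv2.imread("pics/wrist_in2.png")[:,64:448]
cv2.imwrite("pics/m4.png",np.hstack([cv2.resize(a,(400,400)),cv2.resize(b,(400,400))]))
E
```

```text
scene 86 tool-frame ends [ 0.0027 -0.0002  0.1748] [-0.0256 -0.0002  0.2781] u [-0.2641  0.0002  0.9645] len 0.1070657236321693 world ends [ 0.5371 -0.0521  0.1425] [ 0.5642 -0.0438  0.0392] res 0.00027871739384014924
pos [ 0.5393 -0.0512  0.3173] yaw -2.847 slide [-0.0077  0.2988  0.0283] spin 0.003 q [-0.16  0.37  1.64  0.    1.13 -2.03] t 15.1 grip 0.0168 3.0 F [-0.4 -0.9 -0.5]
wrist 285 tool-frame ends [-0.0256  0.0006  0.2804] [0.003  0.0003 0.1767] u [ 0.2664 -0.0034 -0.9639] len 0.10759234719630194 world ends [ 0.5636 -0.0431  0.0369] [ 0.5363 -0.0518  0.1406] res 8.018372485767665e-05
pos [ 0.5392 -0.0512  0.3173] yaw -2.847 slide [-0.0078  0.2988  0.0284] spin 0.003 q [-0.16  0.37  1.64  0.    1.13 -2.03] t 15.15 grip 0.0166 3.0 F [-0.1 -0.6 -0.1]
```

View pics/m4.png

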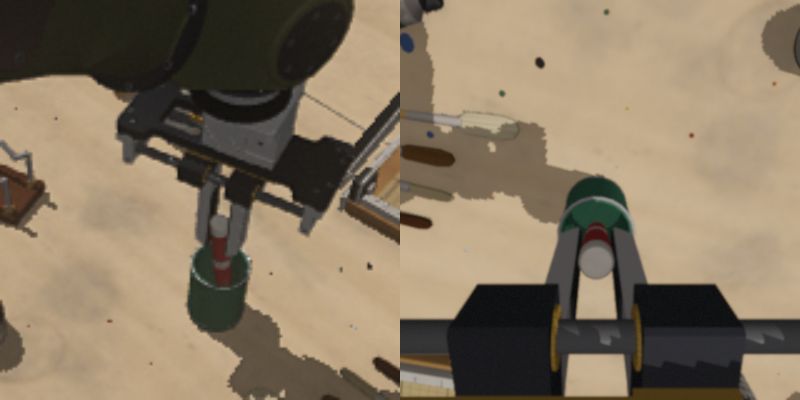

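The marker is in the pot, now 0.27 rad from plumb, white end up at (218,228). I'll lower it to the floor, release and retreat.

Request:
jog_arm([
  {"gripper": 0.0, "slide": [0.002, 0, 0.008], "spin": 0},
  {"gripper": 0.0, "slide": [0.003, 0, 0.016], "spin": 0},
  {"gripper": 0.0, "slide": [0.003, 0, 0.024], "spin": 0},
  {"gripper": 0.0, "slide": [0.003, 0, 0.024], "spin": 0},
  {"gripper": 0.0, "slide": [0.003, 0, 0.024], "spin": 0},
  {"gripper": 0.03, "slide": [0.003, 0, 0.024], "spin": 0},
  {"gripper": 0.05, "slide": [0.003, 0, 0.024], "spin": 0},
  {"gripper": 0.08, "slide": [0.003, 0, 0.024], "spin": 0},
])

```text
time_s: 15.95
ee_pos: [0.5363, -0.0521, 0.2936]
eef_rot: [-3.141, 0.0, -2.847]
force: [-0.9, -0.5, -0.7]
grip_width: 0.0378
grip_force: 0.0
```

Request:
jog_arm([
  {"gripper": 0.08, "slide": [0, 0, 0], "spin": 0},
  {"gripper": 0.08, "slide": [0, 0, 0], "spin": 0},
  {"gripper": 0.08, "slide": [0, 0, -0.03], "spin": 0},
  {"gripper": 0.08, "slide": [0, 0, -0.07], "spin": 0},
  {"gripper": 0.08, "slide": [0, 0, -0.11], "spin": 0},
  {"gripper": 0.08, "slide": [0.05, 0, -0.14], "spin": 0},
  {"gripper": 0.08, "slide": [0.1, 0, -0.14], "spin": 0},
  {"gripper": 0.08, "slide": [0.1, 0, -0.14], "spin": 0},
])

```text
time_s: 16.75
ee_pos: [0.4375, -0.0817, 0.4345]
eef_rot: [-3.14, 0.001, -2.848]
force: [1.0, 0.3, -1.2]
grip_width: 0.0802
grip_force: 0.0
```

Run:
```python
from h import *
from scipy.optimize import least_squares
np.set_printoptions(precision=4,suppress=True)
for c in ["scene","top"]:
    im,P=shot(c); save(c+"_fin.png",im); f=im.astype(float)
    near=(abs(P[...,0]-.55)<.06)&(abs(P[...,1]+.047)<.06)
    G=P[near&(abs(P[...,2]-.074)<.005)]
    r=least_squares(lambda p:np.hypot(G[:,0]-p[0],G[:,1]-p[1])-.026,[.55,-.047],loss='soft_l1',f_scale=.002)
    Q=P[near&(f[...,0]>1.8*f[...,1])&(f[...,0]>60)&(P[...,2]>.05)]
    u=np.linalg.svd(Q-Q.mean(0))[2][0] if len(Q)>5 else 0
    print(c,"pot",r.x,np.median(abs(r.fun)),"red",len(Q),Q.mean(0),u,"top z",np.nanmax(P[near&(P[...,2]<.2)][:,2]))
a=cv2.imread("pics/scene_fin.png")[130:290,220:380]
b=cv2.imread("pics/top_fin.png")[120:280,250:410]
cv2.imwrite("pics/m5.png",np.hstack([cv2.resize(a,(400,400)),cv2.resize(b,(400,400))]))
```

```text
scene pot [ 0.5513 -0.0479] 0.001163499235231659 red 27 [ 0.5225 -0.0597  0.0956] [ 0.3647  0.1172 -0.9237] top z 0.13675360019622373
top pot [ 0.5507 -0.0476] 0.0012600115038827117 red 76 [ 0.534  -0.0486  0.0944] [-0.3849 -0.1085  0.9166] top z 0.1383825556670677
```

View pics/m5.png

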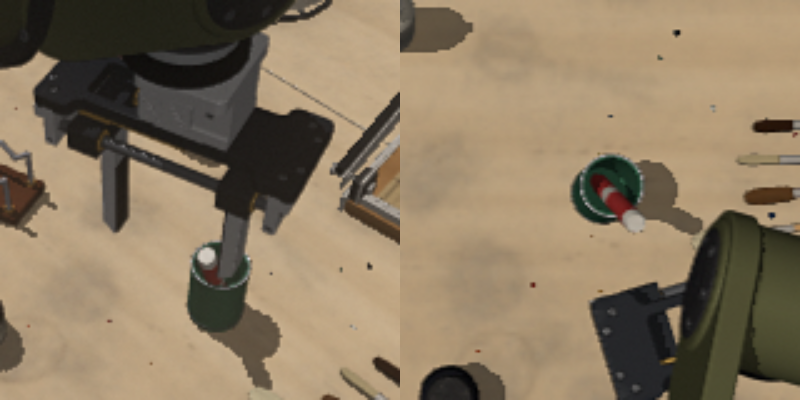

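The marker stands in the pot white end up, leaning about 0.4 rad. The pot hasn't moved and the fingers are clear, so I'm handing in.

```bash
python3 -c "
from station import workorder
print(workorder.hand_in())"
```

```text
the job is handed in; nothing more can be done
None
```

The marker now stands in the pot cap down, white end up, leaning about 0.4 rad; on the way it lay released and level in the rest's middle groove, the pot stayed within about 1 mm of its start, and the job is handed in with no verdict returned.

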